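# Set the polariser lever of a strain viewer to its index

### The job

On the strain viewer, gently push the lever round with a fingertip, without pinching it, until the lever's nose points at the index rider clamped on the rim of the scale, and leave it there. Then press the lamp button on the far side of the viewer's foot fully down and let it go. Leave the rider, the watch case on the window and everything else on the counter where it is.

Things in the scene. Friction and masses are not known exactly. Their poses are not given: they have to be found in the camera images.
- strain_viewer: the strain viewer (polariscope), fixed: black round foot 224 mm across, 18 mm high; on it a drum 100 mm across, 32 mm high, that carries the turning ring. Origin: centre of the underside, on the ring's axis; z up. On its -x side, roughly towards the robot, the foot bears a flat scale (white lines every 10 degrees, to 60 degrees either side of -x, 84 to 99 mm from the axis).
- polar_ring (a joint): angle of the dark knurled ring (94 mm across, top 43 mm above the counter) with its lever, rad, counter-clockwise from above positive, -1.15 to 1.15; at 0 the lever points along the viewer's -x. Turns with light friction (about 1.2 N at the knob), stays where left. Equals index_rider when the lever's nose points at the rider.
- lever_knob (a point): centre of the ball head (14 mm) of the knob, an upright pin 10 mm thick on the lever, 68 mm from the ring's axis, free from 42 to 85 mm above the counter; this point is 78 mm up. The lever is a flat bar 8 mm wide, top 42 mm above the counter, with a pointed nose 83 mm from the axis. Site x: from the nose towards the axis.
- index_rider (a joint): angle of the index rider, rad, measured like polar_ring. The rider is a small aluminium clamp with a screw, 20 mm wide, astride the rim of the foot, 97 to 117 mm from the axis, up to 30 mm above the counter, pointing towards the axis. It is clamped and must stay.
- rider_point (a point): the rider's point, 96.5 mm from the ring's axis, 21 mm above the counter; its x axis runs from the rider towards the ring's axis.
- lamp_button (a joint): travel of the lamp button, m: 0 up, 0.006 fully down; springs back, about 4 N fully down; it counts as pressed beyond 0.004.
- lamp_button_top (a point): centre of the upper face of the lamp button: a round metal push button, 28 mm across, in a low dark housing on the foot, 82 mm from the axis on the viewer's +x side (away from the robot, opposite the scale); pressed straight down.
- watch_case: the empty steel watch case (ring with lugs, 46 x 42 mm, 9 high) lying on the white window (58 mm across, 46.5 mm above the counter, does not turn) in the middle of the ring; origin: centre of its underside. Leave it.
- loupe: black eye loupe, 30 mm across, 31 high, standing beside the viewer; origin: centre of its underside. Leave it.
- oil_bottle: small bottle with a black cap, 44 mm across, 72 high, standing beside the viewer; origin: centre of its underside. Leave it.
- parts_cup: shallow grey parts cup, 68 mm across, 12 high, beside the viewer; origin: centre of its underside. Leave it.
- tweezers: steel tweezers, 124 mm long (along their y), 10 high, lying in front of the viewer; origin: centre of the underside. Leave them.
- holder: wooden movement holder with two steel jaws, 30 x 58 mm, 20 high, to the left; origin: centre of its underside. Leave it.
- screwdriver: watch screwdriver, 125 mm long (along its y), 12 thick, lying in front to the left; origin: centre of its underside. Leave it.
There are look-alikes about, which are no part of the job. What is shaped like the watch_case but black is not meant.

How it is judged (in metres and radians):
On the way, in this order (a step that is already met when the one before it is completed fails the run):
1. the lever's nose points at the rider and the ring is still (angle between the x axis of lever_knob and the x axis of rider_point, either way round below 0.06 rad and velocity of joint polar_ring between -0.05 and 0.05 rad/s and value of joint lamp_button below 0.002 m), for 0.3 s.
2. the lamp button is pressed down while the ring is set (value of joint lamp_button above 0.004 m and angle between the x axis of lever_knob and the x axis of rider_point, either way round below 0.06 rad), for 0.05 s.
At the end, for the whole second after the job is handed in: The lever points at the rider within 0.06 rad (about 3.5 degrees), the ring is still, the button was pressed afterwards and is up again; the rider has moved less than 4 mm, the watch case less than 10 mm, the other loose things less than 20 mm (angle between the x axis of lever_knob and the x axis of rider_point, either way round below 0.06 rad and velocity of joint polar_ring between -0.05 and 0.05 rad/s and value of joint lamp_button below 0.0015 m and distance of rider_point from where it was at the start of the episode below 0.004 m and distance of watch_case from where it was at the start of the episode below 0.01 m and distance of each of loupe, oil_bottle, parts_cup, tweezers, holder, screwdriver from where it was at the start of the episode below 0.02 m and linear speed of watch_case below 0.02 m/s); the robot touches nothing.
It fails at once if the lever was gripped or shoved hard (more than 18 N between the fingers and the ring with its lever) (contact force between the fingers and polar_ring above 18 N).
It fails at once if the index rider was moved (distance of rider_point from where it was at the start of the episode above 0.004 m).
It fails at once if the watch case was lifted or shifted (distance of watch_case from where it was at the start of the episode above 0.01 m).
It fails at once if one of the other loose things was lifted or shifted (distance of any of loupe, oil_bottle, parts_cup, tweezers, holder, screwdriver from where it was at the start of the episode above 0.02 m).
It also fails if it takes over 48 s, if anything falls off the work surface, if the arm or the gripper's body presses on something with over 40 N, if the wrist force passes 120 N, or if a joint passes its speed limit or range.

### The arm

A 6-joint arm with a two-finger parallel gripper is mounted at the origin on a cart in front of the work surface, level with it; the furniture and walls round the work are solid. World frame = base frame: x ahead of the robot, y to its left, z up, the work surface at z = 0. Lengths are in m, angles in degrees, forces in N, time in s.
With the tool pointing down it reaches from about 0.275 to 0.725 m from the base axis. Payload 15.9 kg.
Tool frame: the origin (TCP) lies at the very end of the fingers, on their centre line; the grasp point (between the pads) lies 19 mm behind it (env.grip_depth is the x of the grasp point in the tool frame, in m); x points along the fingers, y is the direction in which the jaws open and shut, and the axes are right-handed (so a half turn about x gives the same grasp; the last joint's range is limited). The gripper opens to 85 mm and grips with 20 to 120 N. Pads are 22 mm wide; open, the fingers measure 114 mm over their backs; the gripper's body (76 mm by 85 mm) begins 54 mm behind the grasp point. The pads swing forward as they close: fully open they stand 13 mm farther back than shut.
Start: joints at [69.328, 12.198, -1.971, 75.831, 0, 90], TCP at [0.177, 0.468, 0.231] pointing down, gripper open.
Joint ranges: [-170.91, 170.91], [-42.67, 98.43], [-65.05, 77.54], [-120.47, 116.71], [-90, 82.35], [-180, 180]. Speed limits (degrees/s): [108.29, 108.29, 136.94, 147.25, 180, 180].

### API

Orientations are given as a 3x3 rotation matrix whose columns are the frame's x, y, z axes.
In Python, from plant import env gives the robot as it stands.
- The arm moves only by the tool arm_command, never from a script. Its argument "steps" is a list of rows, each an object with "travel": the shift along the tool's x, y, z in mm, a list of three; "turn": the turn, a rotation vector about the tool's x, y, z in rad, a list of three; "hand": the finger opening in mm, from 0 to 85.4. In form: [{"travel": [dx, dy, dz], "turn": [wx, wy, wz], "hand": hand}, ...]. A call has 1 to 20 rows; each row shifts and turns the commanded pose from where the row before left it, along the tool's axes as they then stand; what a row does not reach is not made up. A row lasts 1/8 s, in which the tool goes at most 62.5 mm and 10.7 degrees, less where a joint would pass 70% of its speed; a pose out of reach is approached as far as the arm can. A call with a gripper value outside its range is refused whole. The fingers move at their own pace and stop on an object; "newtons" is the grip in N (left out, the last holds). Time passes only in rows, so rows that do not move let the fingers close. It gives the time, the measured TCP pose, the force and the opening at its end, in the units of the state.
- env.get_obs(): the state, without advancing time (a new reading comes with each control period).
- env.snapshot(name): name is "side" or "top" or "wrist"; returns a dict with "img" (420x560x3 uint8, red, green, blue), "K" (3x3 intrinsics, pixels), "T" (4x4, takes a point from camera to world coordinates). Camera axes: x right, y down, z forward; pixel columns grow to the right and rows downward; lengths in m; the calibration is good to about 2 mm. The wrist camera is an equidistant fisheye: a pixel r from the principal point sees the ray r / f radians off the axis. A picture is of the moment at which its call begins. There is no depth.
- env.job_done(): hands the job in, once; it reports no verdict.
The state is a dict: "time": time; "q": joint angles; "qd": joint speeds; "tau": joint torques, N m; "tool_pos": TCP position; "orientation": TCP orientation; "ft_force": force on the tool from outside, world axes, zero at the start; "wrist_torque": the same for the moment, N m; "opening": finger opening in m.
Only numpy, scipy, OpenCV 4.12 (cv2) and the standard library are available. Lean on these libraries where they do the work, as an engineer would, in place of code of your own. Each camera call takes 0.05 s, during which the arm holds its last target.

## Working session

There is one attempt and no reset: what is moved stays moved. The work goes in short steps, Python scripts to look and compute and a tool call to move; the robot and the scene stay as the last step left them, time stands still between calls to the robot, and variables do not carry over. Pictures are saved under pics/ and viewed, and the job is handed in when it is done.

Besides the shell and the picture viewer there is one more tool, called after "Request:" as name(argument=value, ...) on one line, values as JSON. arm_command: Moves the arm, as the interface text tells. Its arguments: {"type":"object","properties":{"steps":{"type":"array","items":{"type":"object","properties":{"travel":{"type":"array","items":{"type":"number"}},"turn":{"type":"array","items":{"type":"number"}},"hand":{"type":"number"}}}},"newtons":{"type":"number"}},"required":["steps"]}

```bash
ls; mkdir -p pics
python3 - <<'E'
from plant import env
import cv2,numpy as np,pickle
o=env.get_obs(); print({k:np.round(v,3).tolist() for k,v in o.items()}, env.grip_depth)
S={}
for n in ("side","top","wrist"):
    s=env.snapshot(n); S[n]=s; cv2.imwrite(f"pics/{n}0.png",s["img"][:,:,::-1]); print(n,s["K"].round(1).tolist(),s["T"].round(3).tolist())
pickle.dump(S,open("s0.pkl","wb"))
E
```

```text
pics
{'time': 0.0, 'q': [69.328, 12.227, -2.009, 75.828, -0.003, 90.001], 'qd': [0.086, 0.011, -0.036, 0.007, -0.004, 0.033], 'tau': [0.001, -68.615, 48.713, 0.016, 0.0, 0.0], 'tool_pos': [0.176, 0.468, 0.231], 'orientation': [[-0.0, 0.353, 0.936], [-0.001, 0.936, -0.353], [-1.0, -0.001, 0.0]], 'ft_force': [-0.112, 0.69, 0.841], 'wrist_torque': [-0.002, -0.002, 0.012], 'opening': 0.085} -0.0187
side [[455.6, 0.0, 288.8], [0.0, 455.6, 211.7], [0.0, 0.0, 1.0]] [[0.92, -0.246, 0.306, 0.25], [-0.392, -0.539, 0.745, -0.372], [-0.019, -0.805, -0.592, 0.631], [0.0, 0.0, 0.0, 1.0]]
top [[541.1, 0.0, 287.3], [0.0, 541.1, 202.7], [0.0, 0.0, 1.0]] [[0.011, -0.998, 0.061, 0.448], [-1.0, -0.01, 0.003, 0.314], [-0.002, -0.061, -0.998, 1.532], [0.0, 0.0, 0.0, 1.0]]
wrist [[325.2, 0.0, 274.0], [0.0, 325.2, 210.2], [0.0, 0.0, 1.0]] [[0.354, 0.891, 0.285, 0.103], [0.935, -0.337, -0.109, 0.495], [-0.001, 0.305, -0.952, 0.374], [0.0, 0.0, 0.0, 1.0]]
```

View pics/side0.png

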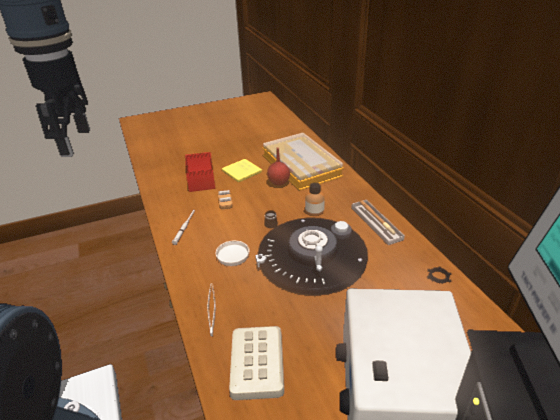

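View pics/top0.png

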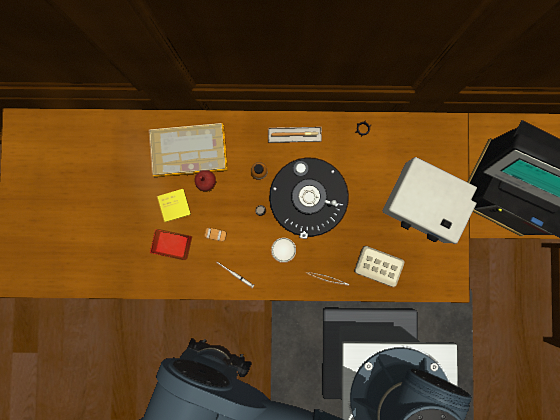

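View pics/wrist0.png

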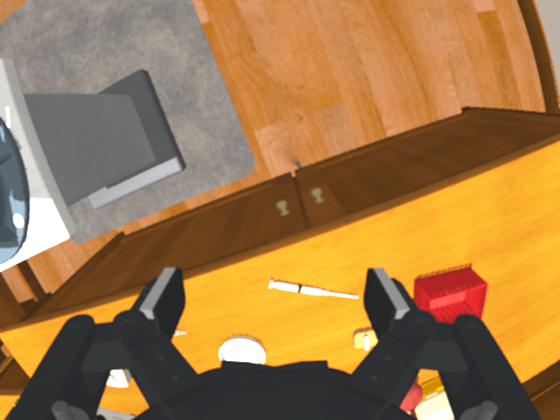

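Run:
```python
import cv2,numpy as np,pickle
S=pickle.load(open("s0.pkl","rb"))
t=S["top"]["img"][145:245,245:375]; cv2.imwrite("pics/topcrop.png",cv2.resize(t,None,fx=6,fy=6,interpolation=cv2.INTER_CUBIC)[:,:,::-1])
t=S["side"]["img"][205:300,245:375]; cv2.imwrite("pics/sidecrop.png",cv2.resize(t,None,fx=6,fy=6,interpolation=cv2.INTER_CUBIC)[:,:,::-1])
```

```text
(no output)
```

View pics/topcrop.png

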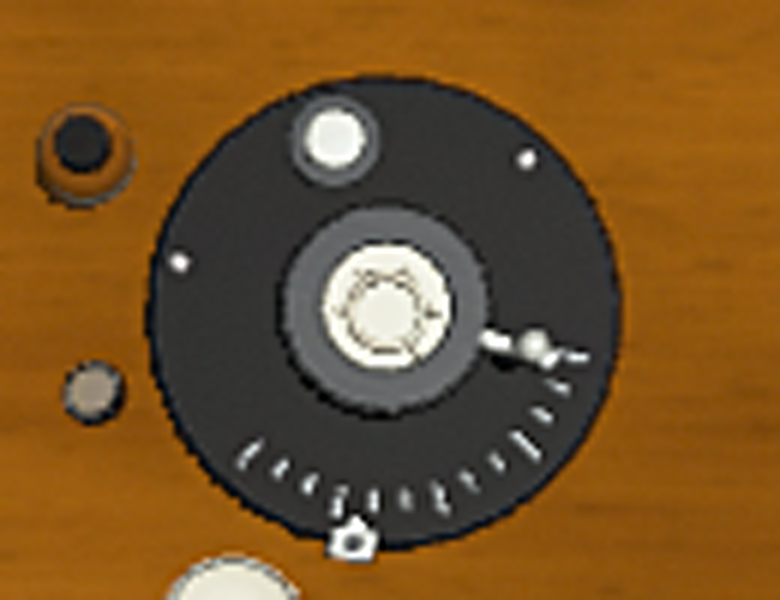

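View pics/sidecrop.png

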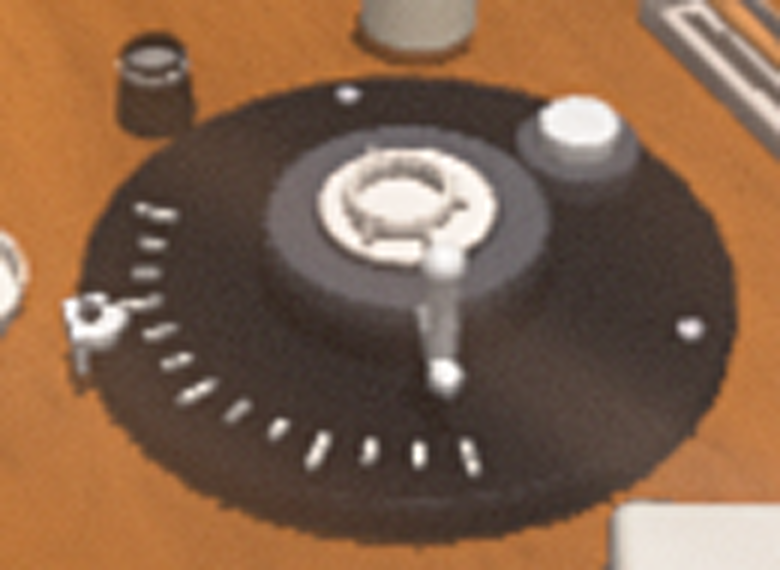

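```bash
cat > h.py <<'E'
import numpy as np
def ray(s,uv,z):
    K,T=s["K"],s["T"]; uv=np.atleast_2d(uv).astype(float)
    d=np.c_[(uv[:,0]-K[0,2])/K[0,0],(uv[:,1]-K[1,2])/K[1,1],np.ones(len(uv))]@T[:3,:3].T
    o=T[:3,3]; return o+d*((z-o[2])/d[:,2])[:,None]
def ang(p,c): return np.arctan2(p[1]-c[1],p[0]-c[0])
E
python3 - <<'E'
import cv2,numpy as np,pickle
from h import *
S=pickle.load(open("s0.pkl","rb"))
def blobs(n,x0,y0,x1,y1,f):
    im=S[n]["img"][y0:y1,x0:x1]; hsv=cv2.cvtColor(im,cv2.COLOR_RGB2HSV).astype(int)
    m=f(hsv).astype(np.uint8); c,l,st,ce=cv2.connectedComponentsWithStats(m)
    return [(int(st[i,4]),(ce[i]+[x0,y0]).round(2),st[i,:4].tolist()) for i in range(1,c) if st[i,4]>3], m
def circ(P):
    A=np.c_[2*P[:,:2],np.ones(len(P))]; s=np.linalg.lstsq(A,(P[:,:2]**2).sum(1),rcond=None)[0]
    return s[:2],np.sqrt(s[2]+s[:2]@s[:2])
for n,box in (("top",(262,150,357,242)),("side",(245,205,375,300))):
    x0,y0,x1,y1=box
    _,m=blobs(n,*box,lambda h:(h[...,1]<110)&(h[...,2]<130) if n=="top" else (h[...,1]<150)&(h[...,2]<90))
    m=cv2.morphologyEx(m,cv2.MORPH_OPEN,np.ones((3,3)))
    c=max(cv2.findContours(m,cv2.RETR_EXTERNAL,cv2.CHAIN_APPROX_NONE)[0],key=cv2.contourArea)
    hull=c[:,0]
    P=ray(S[n],hull+[x0,y0],0.018); ce,r=circ(P)
    for _ in range(6):
        d=np.linalg.norm(P[:,:2]-ce,axis=1)-r; k=abs(d)<0.004; ce,r=circ(P[k])
    print(n,"foot",ce,r,k.sum(),len(k))
    b,_=blobs(n,*box,lambda h:(h[...,1]<90)&(h[...,2]>150))
    for a,p,st in b: print(a,p,st)
    if n=="top":
        for z,(u,v) in ((.0465,(0,0)),):pass
E
```

```text
top foot [0.55873178 0.25843979] 0.10772825959686014 216 240
73 [300.33 167.67] [34, 13, 10, 10]
6 [332.5 171. ] [70, 20, 2, 3]
5 [274.4 188.2] [12, 37, 2, 3]
319 [308.95 195.44] [37, 36, 21, 20]
12 [326.92 201.08] [63, 50, 5, 3]
24 [334.42 202.62] [70, 50, 7, 6]
6 [262.17 210.  ] [0, 58, 2, 5]
4 [335.  213.5] [72, 63, 3, 2]
8 [332.  218.5] [68, 67, 5, 4]
5 [318.2 227.8] [56, 76, 2, 4]
4 [300.75 229.25] [38, 78, 2, 3]
30 [303.57 234.57] [38, 81, 8, 7]
44 [282.89 239.93] [13, 88, 17, 4]
side foot [0.55117679 0.25709355] 0.09784095430025799 60 572
106 [316.06 208.27] [64, 0, 15, 8]
127 [365.45 213.73] [110, 0, 20, 22]
9 [270.33 214.33] [23, 9, 6, 2]
5 [302.8 220.4] [57, 15, 3, 2]
104 [341.3  225.34] [90, 16, 14, 10]
446 [312.75 239.43] [53, 25, 30, 22]
6 [270.5  239.67] [23, 34, 6, 2]
47 [246.23 250.6 ] [0, 39, 4, 15]
63 [260.89 257.56] [10, 49, 16, 9]
31 [318.94 265.23] [72, 53, 5, 12]
8 [359.75 259.25] [113, 53, 4, 3]
5 [271.  259.6] [24, 54, 5, 2]
4 [258.  264.5] [13, 58, 1, 4]
6 [274.17 264.67] [27, 59, 5, 2]
7 [277. 270.] [30, 64, 5, 3]
6 [291.   275.83] [45, 70, 3, 3]
13 [297.54 279.62] [51, 72, 4, 6]
6 [306.33 279.5 ] [61, 73, 2, 4]
10 [322.9 280.7] [77, 73, 3, 6]
7 [314.43 280.29] [69, 74, 2, 4]
313 [360.42 293.87] [102, 83, 28, 12]
```

Run:
```python
import numpy as np,pickle
from h import *
S=pickle.load(open("s0.pkl","rb")); t,s=S["top"],S["side"]
def tri(a,b):
    A=[];B=[]
    for q,uv in((t,a),(s,b)):
        d=(ray(q,uv,0)[0]-q["T"][:3,3]); d/=np.linalg.norm(d); M=np.eye(3)-np.outer(d,d); A.append(M);B.append(M@q["T"][:3,3])
    x=np.linalg.lstsq(np.vstack(A),np.hstack(B),rcond=None)[0]
    return x.round(4),[np.linalg.norm(M@x-b).round(4) for M,b in zip(A,B)]
pw=ray(t,(308.95,195.44),.0465)[0]; print("window top",pw,"side",ray(s,(312.75,239.43),.0465)[0])
sb=(245+580/6-.4,205+122/6-.4); print("button tri",tri((300.33,167.67),sb))
tk=(245+534/6-.4,145+345/6-.4); sk=(245+445/6-.4,205+258/6-.4)
print("knob tri",tri(tk,sk), "at .078", ray(t,tk,.078)[0], ray(s,sk,.078)[0])
tr=(303.6,234.6); sr=(260.5,257.3)
print("rider tri",tri(tr,sr),ray(t,tr,.028)[0],ray(s,sr,.028)[0])
for c in ((.5587,.2584),pw[:2]):
    b=ray(t,(300.33,167.67),.03)[0]; r=ray(t,tr,.028)[0]; k=ray(t,tk,.078)[0]
    for n,p in(("but",b),("rid",r),("knob",k)): print(n,p.round(4),np.degrees(ang(p,c)).round(2),np.linalg.norm(p[:2]-c).round(4))
```

```text
window top [0.55926132 0.25848744 0.0465    ] side [0.5586751  0.25738324 0.0465    ]
button tri (array([0.6369, 0.2827, 0.0399]), [np.float64(0.0002), np.float64(0.0002)])
knob tri (array([0.5396, 0.1934, 0.0822]), [np.float64(0.0002), np.float64(0.0002)]) at .078 [0.53961183 0.1931613  0.078     ] [0.54201846 0.19764396 0.078     ]
rider tri (array([0.4516, 0.2717, 0.0266]), [np.float64(0.0), np.float64(0.0)]) [0.45154732 0.27175045 0.028     ] [0.45118047 0.2702259  0.028     ]
but [0.638  0.2826 0.03  ] 16.96 0.0829
rid [0.4515 0.2718 0.028 ] 172.9 0.108
knob [0.5396 0.1932 0.078 ] -106.31 0.068
but [0.638  0.2826 0.03  ] 17.01 0.0823
rid [0.4515 0.2718 0.028 ] 172.98 0.1085
knob [0.5396 0.1932 0.078 ] -106.74 0.0682
```

Request:
arm_command(steps=[{"travel": [0, -7.9, 29.3], "hand": 0}, {"travel": [0, -7.9, 29.3], "hand": 0}, {"travel": [0, -7.9, 29.3], "hand": 0}, {"travel": [0, -7.9, 29.3], "hand": 0}, {"travel": [0, -7.9, 29.3], "hand": 0}, {"travel": [0, -7.9, 29.3], "hand": 0}, {"travel": [0, -7.9, 29.3], "hand": 0}, {"travel": [0, -7.9, 29.3], "hand": 0}, {"travel": [0, -7.9, 29.3], "hand": 0}, {"travel": [0, -7.9, 29.3], "hand": 0}, {"travel": [0, -7.9, 29.3], "hand": 0}, {"travel": [0, -7.9, 29.3], "hand": 0}, {"travel": [0, -7.9, 29.3], "hand": 0}, {"travel": [0, -7.9, 29.3], "hand": 0}, {"travel": [0, -7.9, 29.3], "hand": 0}, {"travel": [0, -7.9, 29.3], "turn": [-0.073, 0, 0], "hand": 0}, {"travel": [0, 0, 0], "hand": 0}], newtons=20)

```text
invalid input
```

Request:
arm_command(newtons=20, steps=[{"travel": [0, -7.9, 29.3], "turn": [0, 0, 0], "hand": 0}, {"travel": [0, -7.9, 29.3], "turn": [0, 0, 0], "hand": 0}, {"travel": [0, -7.9, 29.3], "turn": [0, 0, 0], "hand": 0}, {"travel": [0, -7.9, 29.3], "turn": [0, 0, 0], "hand": 0}, {"travel": [0, -7.9, 29.3], "turn": [0, 0, 0], "hand": 0}, {"travel": [0, -7.9, 29.3], "turn": [0, 0, 0], "hand": 0}, {"travel": [0, -7.9, 29.3], "turn": [0, 0, 0], "hand": 0}, {"travel": [0, -7.9, 29.3], "turn": [0, 0, 0], "hand": 0}, {"travel": [0, -7.9, 29.3], "turn": [0, 0, 0], "hand": 0}, {"travel": [0, -7.9, 29.3], "turn": [0, 0, 0], "hand": 0}, {"travel": [0, -7.9, 29.3], "turn": [0, 0, 0], "hand": 0}, {"travel": [0, -7.9, 29.3], "turn": [0, 0, 0], "hand": 0}, {"travel": [0, -7.9, 29.3], "turn": [0, 0, 0], "hand": 0}, {"travel": [0, -7.9, 29.3], "turn": [0, 0, 0], "hand": 0}, {"travel": [0, -7.9, 29.3], "turn": [0, 0, 0], "hand": 0}, {"travel": [0, -7.9, 29.3], "turn": [-0.073, 0, 0], "hand": 0}, {"travel": [0, 0, 0], "turn": [0, 0, 0], "hand": 0}])

```text
time: 2.28
tool_pos: [0.5715, 0.1828, 0.2305]
orientation: [[-0.001, 0.285, 0.959], [-0.001, 0.959, -0.285], [-1.0, -0.001, -0.001]]
ft_force: [-0.6, -0.9, -0.1]
opening: 0.0001
```

Request:
arm_command(steps=[{"travel": [30, 0, 0], "turn": [0, 0, 0], "hand": 0}, {"travel": [30, 0, 0], "turn": [0, 0, 0], "hand": 0}, {"travel": [30, 0, 0], "turn": [0, 0, 0], "hand": 0}, {"travel": [20, 0, 0], "turn": [0, 0, 0], "hand": 0}, {"travel": [10, 0, 0], "turn": [0, 0, 0], "hand": 0}])

```text
time: 2.9
tool_pos: [0.5694, 0.1843, 0.1103]
orientation: [[-0.002, 0.284, 0.959], [-0.0, 0.959, -0.284], [-1.0, -0.001, -0.001]]
ft_force: [-0.1, 0.5, 1.1]
opening: 0.0003
```

```bash
cat > shot.py <<'E'
import sys,cv2,pickle
from plant import env
n,tag=sys.argv[1],sys.argv[2]; s=env.snapshot(n); pickle.dump(s,open(f"{n}{tag}.pkl","wb"))
im=s["img"]
if len(sys.argv)>3:
    x0,y0,x1,y1,f=map(int,sys.argv[3:]); im=cv2.resize(im[y0:y1,x0:x1],None,fx=f,fy=f,interpolation=cv2.INTER_CUBIC)
cv2.imwrite(f"pics/{n}{tag}.png",im[:,:,::-1])
E
python3 shot.py side 1 225 155 375 300 5; python3 shot.py wrist 1
```

```text
(no output)
```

View pics/side1.png

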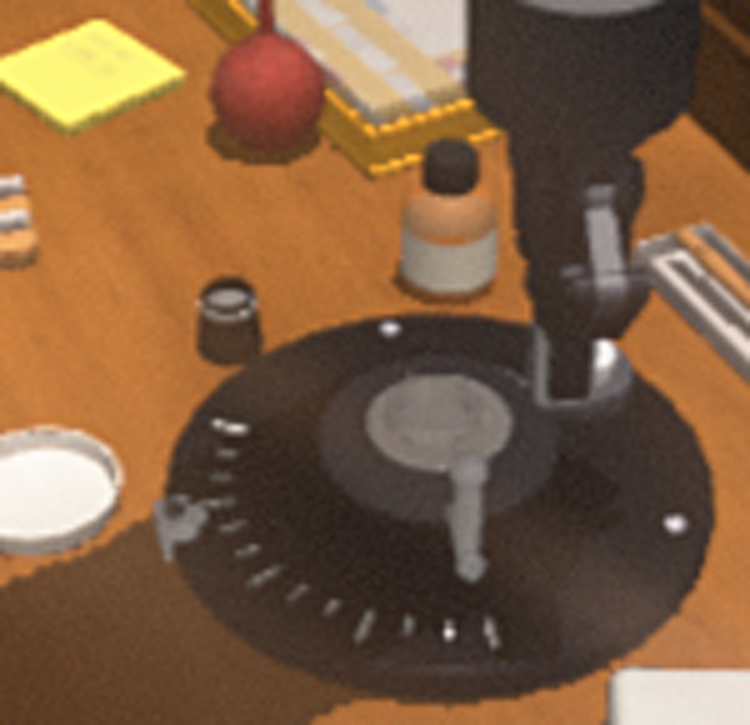

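View pics/wrist1.png

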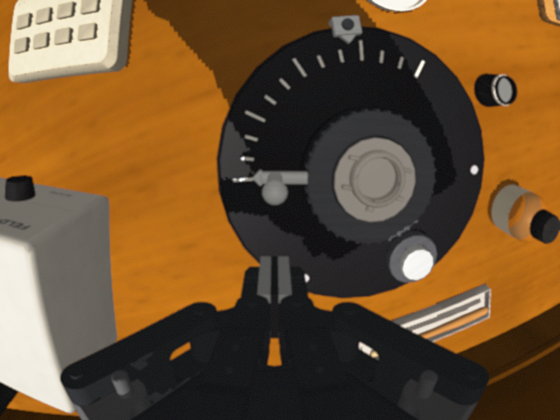

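Request:
arm_command(steps=[{"travel": [20, 0, 0], "turn": [0, 0, 0], "hand": 0}, {"travel": [20, 0, 0], "turn": [0, 0, 0], "hand": 0}, {"travel": [10, 0, 0], "turn": [0, 0, 0], "hand": 0}, {"travel": [0, 0, -3], "turn": [0, 0, 0], "hand": 0}, {"travel": [0, 0, -3], "turn": [0, 0, 0], "hand": 0}, {"travel": [0, 0, -3], "turn": [0, 0, 0], "hand": 0}, {"travel": [0, 0, -2], "turn": [0, 0, 0], "hand": 0}, {"travel": [0, 0, -2], "turn": [0, 0, 0], "hand": 0}, {"travel": [0, -1.09, -4.79], "turn": [0.0698, 0, 0], "hand": 0}, {"travel": [0, -1.09, -4.79], "turn": [0.0698, 0, 0], "hand": 0}, {"travel": [0, -1.09, -4.79], "turn": [0.0698, 0, 0], "hand": 0}])

```text
time: 4.38
tool_pos: [0.5434, 0.1895, 0.0614]
orientation: [[0.0, 0.479, 0.878], [-0.0, 0.878, -0.479], [-1.0, -0.0, 0.001]]
ft_force: [0.2, -2.2, -0.6]
opening: 0.0
```

```bash
python3 shot.py wrist 2
```

```text
(no output)
```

View pics/wrist2.png

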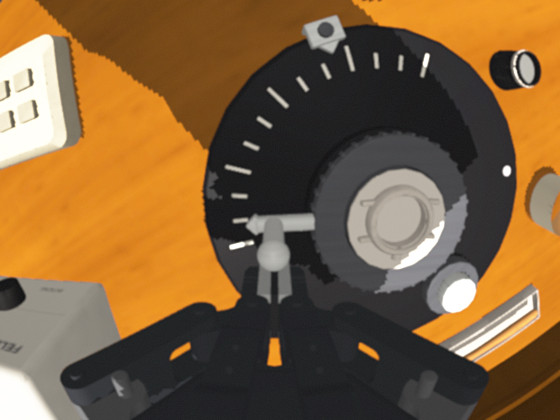

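Request:
arm_command(steps=[{"travel": [0, -1.09, -4.79], "turn": [0.0698, 0, 0], "hand": 0}, {"travel": [0, -1.09, -4.79], "turn": [0.0698, 0, 0], "hand": 0}, {"travel": [0, -1.09, -4.79], "turn": [0.0698, 0, 0], "hand": 0}, {"travel": [0, -1.09, -4.79], "turn": [0.0698, 0, 0], "hand": 0}, {"travel": [0, -1.09, -4.79], "turn": [0.0698, 0, 0], "hand": 0}, {"travel": [0, -1.09, -4.79], "turn": [0.0698, 0, 0], "hand": 0}, {"travel": [0, -1.09, -4.79], "turn": [0.0698, 0, 0], "hand": 0}, {"travel": [0, -1.09, -4.79], "turn": [0.0698, 0, 0], "hand": 0}, {"travel": [0, -1.09, -4.79], "turn": [0.0698, 0, 0], "hand": 0}, {"travel": [0, -1.09, -4.79], "turn": [0.0698, 0, 0], "hand": 0}, {"travel": [0, -1.09, -4.79], "turn": [0.0698, 0, 0], "hand": 0}, {"travel": [0, -1.09, -4.79], "turn": [0.0698, 0, 0], "hand": 0}, {"travel": [0, -1.09, -4.79], "turn": [0.0698, 0, 0], "hand": 0}, {"travel": [0, -1.09, -4.79], "turn": [0.0698, 0, 0], "hand": 0}, {"travel": [0, -1.09, -4.79], "turn": [0.0698, 0, 0], "hand": 0}, {"travel": [0, 0, 0], "turn": [0, 0, 0], "hand": 0}])

```text
time: 6.42
tool_pos: [0.4925, 0.2385, 0.0613]
orientation: [[-0.0, 1.0, 0.028], [0.0, 0.028, -1.0], [-1.0, -0.0, -0.0]]
ft_force: [-0.7, -0.3, 0.8]
opening: 0.0001
```

```bash
python3 shot.py wrist 3;python3 shot.py side 3 225 155 375 300 5
```

```text
(no output)
```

View pics/wrist3.png

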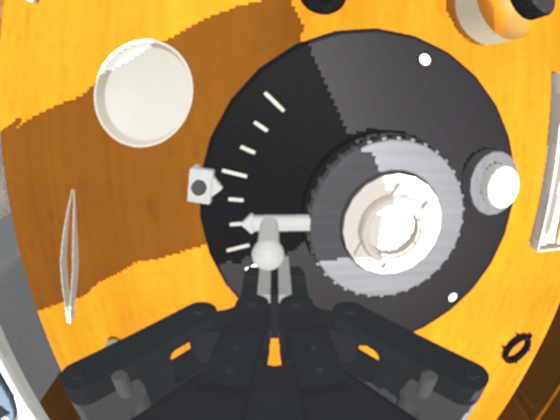

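View pics/side3.png

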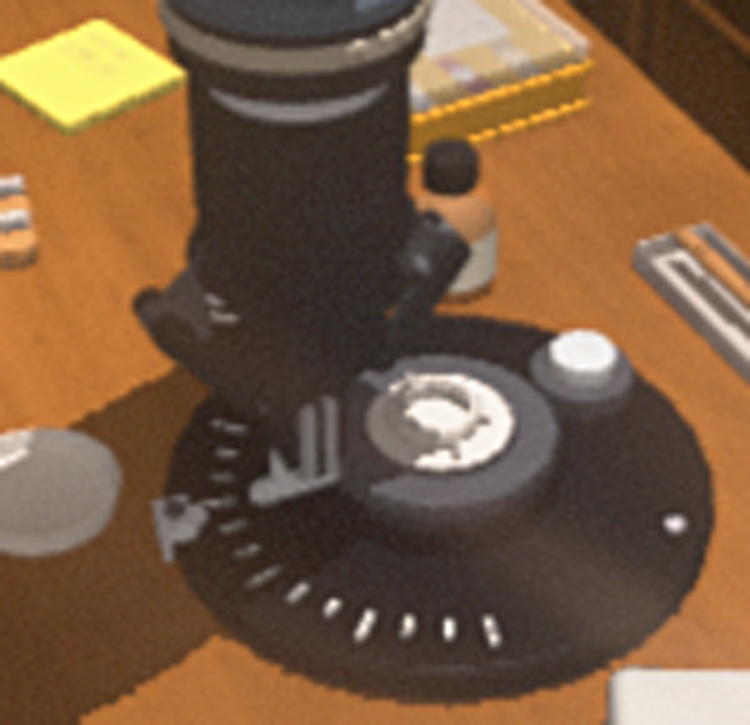

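```bash
cat >> h.py <<'E'
def wray(s,uv,z):
    K,T=s["K"],s["T"]; uv=np.atleast_2d(uv).astype(float)
    a=(uv[:,0]-K[0,2])/K[0,0]; b=(uv[:,1]-K[1,2])/K[1,1]; r=np.hypot(a,b)+1e-12
    d=np.c_[a/r*np.sin(r),b/r*np.sin(r),np.cos(r)]@T[:3,:3].T
    o=T[:3,3]; return o+d*((z-o[2])/d[:,2])[:,None]
E
python3 - <<'E'
import cv2,pickle
s=pickle.load(open("wrist3.pkl","rb")); im=s["img"][130:290,180:380]
cv2.imwrite("pics/w3crop.png",cv2.resize(im,None,fx=4,fy=4,interpolation=cv2.INTER_CUBIC)[:,:,::-1])
im=s["img"][140:270,180:320]
cv2.imwrite("pics/w3crop.png",cv2.resize(im,None,fx=4,fy=4,interpolation=cv2.INTER_CUBIC)[:,:,::-1])
E
```

```text
(no output)
```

View pics/w3crop.png

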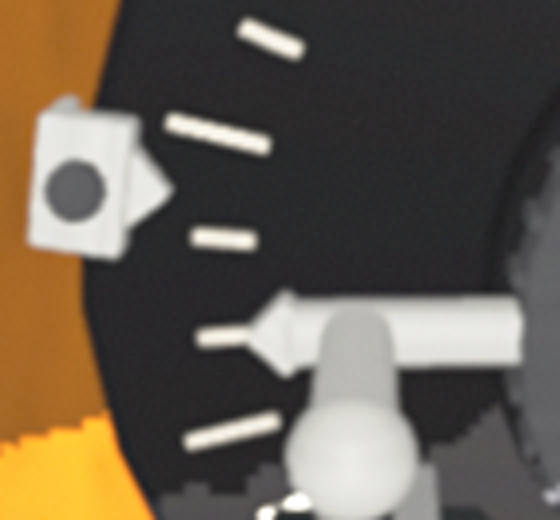

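Run:
```python
import cv2,pickle
from h import *
s=pickle.load(open("wrist3.pkl","rb")); f=lambda x,y:(180+(x+.5)/4-.5,140+(y+.5)/4-.5)
c=np.array([.559,.2585])
for n,p,z in (("nose",f(247,335),.040),("barA",f(300,332),.042),("barB",f(515,332),.042),("rider",f(174,190),.021),("screw",f(75,190),.030),("m0",f(232,433),.0185),("m10",f(222,337),.0185),("m20",f(223,239),.0185),("m30",f(218,133),.0185)):
    w=wray(s,p,z)[0]; print(n,w.round(4),np.degrees(ang(w,c)).round(2)%360,np.linalg.norm(w[:2]-c).round(4))
im=s["img"]; v=cv2.cvtColor(im,cv2.COLOR_RGB2HSV); m=((v[...,1]<60)&(v[...,2]>120)).astype(np.uint8)[165:285,335:450]
n,l,st,ce=cv2.connectedComponentsWithStats(m); print([(st[i,4],ce[i]+[335,165]) for i in range(1,n) if st[i,4]>300])
print(wray(s,(392,224),.0465)[0], wray(s,(503,187),.039)[0])
```

```text
nose [0.4738 0.2561 0.04  ] 181.6 0.0852
barA [0.4811 0.2575 0.042 ] 180.75 0.0779
barB [0.5097 0.2582 0.042 ] 180.3 0.0493
rider [0.4613 0.2713 0.021 ] 172.51 0.0986
screw [0.4485 0.2733 0.03  ] 172.36 0.1115
m0 [0.4692 0.2316 0.0185] 196.65 0.0937
m10 [0.4679 0.2477 0.0185] 186.74 0.0918
m20 [0.4682 0.2633 0.0185] 176.95 0.091
m30 [0.4675 0.2795 0.0185] 167.1 0.0939
[(np.int32(11573), array([396.91670267, 227.45407414]))]
[0.55533152 0.26002728 0.0465    ] [0.63476323 0.28294808 0.039     ]
```

Request:
arm_command(steps=[{"travel": [0, -0.8, -3.6], "turn": [0.0524, 0, 0], "hand": 0}, {"travel": [0, -0.8, -3.6], "turn": [0.0524, 0, 0], "hand": 0}, {"travel": [0, -0.55, -2.4], "turn": [0.0349, 0, 0], "hand": 0}, {"travel": [0, 0, 0], "turn": [0, 0, 0], "hand": 0}])

```text
time: 7.02
tool_pos: [0.4906, 0.2478, 0.0613]
orientation: [[-0.0, 0.994, -0.111], [-0.0, -0.111, -0.994], [-1.0, -0.0, 0.0]]
ft_force: [-0.0, -0.0, 0.0]
opening: 0.0
```

```bash
python3 shot.py wrist 4 180 140 340 270 4
```

```text
(no output)
```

View pics/wrist4.png

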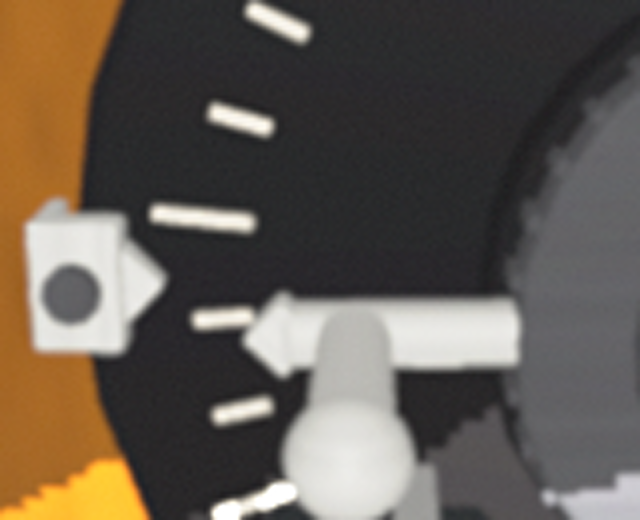

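Run:
```python
import cv2,pickle
from h import *
s=pickle.load(open("wrist4.pkl","rb")); f=lambda x,y:(180+(x+.5)/4-.5,140+(y+.5)/4-.5)
for c in ([.559,.2585],[.557,.259]):
  c=np.array(c)
  for n,p,z in (("nose",f(243,338),.040),("barA",f(300,332),.042),("barB",f(515,332),.042),("rider",f(167,281),.021),("screw",f(70,293),.030),("m10",f(243,411),.0185),("m20",f(223,319),.0185),("m30",f(203,217),.0185)):
    w=wray(s,p,z)[0]; print(n,w.round(4),np.degrees(ang(w,c)).round(2)%360,np.linalg.norm(w[:2]-c).round(4))
```

```text
nose [0.474  0.2675 0.04  ] 173.96 0.0855
barA [0.482  0.2682 0.042 ] 172.82 0.0776
barB [0.5105 0.265  0.042 ] 172.42 0.049
rider [0.461 0.271 0.021] 172.73 0.0988
screw [0.4484 0.2735 0.03  ] 172.28 0.1116
m10 [0.4689 0.2478 0.0185] 186.75 0.0907
m20 [0.4681 0.2633 0.0185] 177.0 0.091
m30 [0.4675 0.2795 0.0185] 167.06 0.0939
nose [0.474  0.2675 0.04  ] 174.16 0.0835
barA [0.482  0.2682 0.042 ] 173.01 0.0756
barB [0.5105 0.265  0.042 ] 172.7 0.0469
rider [0.461 0.271 0.021] 172.88 0.0967
screw [0.4484 0.2735 0.03  ] 172.4 0.1096
m10 [0.4689 0.2478 0.0185] 187.22 0.0888
m20 [0.4681 0.2633 0.0185] 177.25 0.089
m30 [0.4675 0.2795 0.0185] 167.09 0.0918
```

Request:
arm_command(steps=[{"travel": [0, 0, -0.7], "turn": [0, 0, 0], "hand": 0}, {"travel": [0, 0, 0], "turn": [0, 0, 0], "hand": 0}, {"travel": [0, 0, 5], "turn": [0, 0, 0], "hand": 0}, {"travel": [0, 0, 10], "turn": [0, 0, 0], "hand": 0}, {"travel": [-20, 0, 0], "turn": [0, 0, 0], "hand": 0}, {"travel": [-40, 0, 0], "turn": [0, 0, 0], "hand": 0}, {"travel": [-40, 0, 0], "turn": [0, 0, 0], "hand": 0}, {"travel": [0, 0, 0], "turn": [0, 0, 0], "hand": 0}])

```text
time: 8.07
tool_pos: [0.4905, 0.2339, 0.1642]
orientation: [[0.005, 0.994, -0.113], [0.002, -0.113, -0.994], [-1.0, 0.004, -0.003]]
ft_force: [0.6, 0.0, -0.9]
opening: 0.0002
```

```bash
python3 shot.py wrist 5; python3 shot.py side 5 245 205 375 300 6
```

```text
(no output)
```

View pics/wrist5.png

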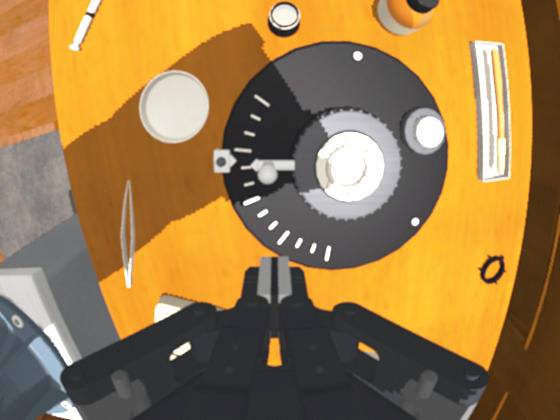

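View pics/side5.png

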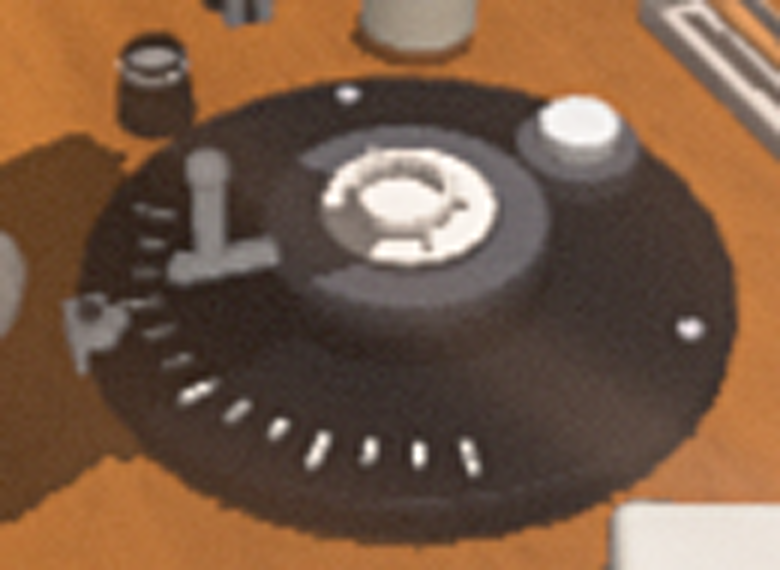

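Run:
```python
import cv2,pickle
s=pickle.load(open("wrist5.pkl","rb")); im=s["img"][125:215,205:325]
cv2.imwrite("pics/w5crop.png",cv2.resize(im,None,fx=6,fy=6,interpolation=cv2.INTER_CUBIC)[:,:,::-1])
```

```text
(no output)
```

View pics/w5crop.png

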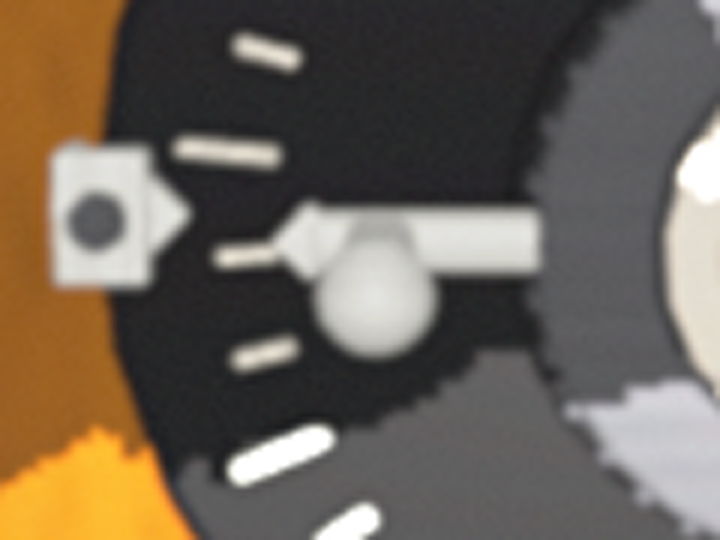

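Run:
```python
import cv2,pickle
from h import *
s=pickle.load(open("wrist5.pkl","rb")); f=lambda x,y:(205+(x+.5)/6-.5,125+(y+.5)/6-.5)
sk=ray(pickle.load(open("side5.pkl","rb")),(245+207/6-.4,205+168/6-.4),.078)[0]
for c in ([.559,.2585],[.557,.259]):
  c=np.array(c); print("side knob",sk,np.degrees(ang(sk,c))%360,np.linalg.norm(sk[:2]-c))
  for n,p,z in (("nose",f(273,243),.040),("knob",f(376,297),.078),("barA",f(330,241),.042),("barB",f(530,241),.042),("rider",f(191,213),.021),("screw",f(96,220),.030),("m10",f(265,354),.0185),("m20",f(247,254),.0185),("m30",f(228,152),.0185)):
    w=wray(s,p,z)[0]; print(n,w.round(4),np.degrees(ang(w,c)).round(2)%360,np.linalg.norm(w[:2]-c).round(4))
print(wray(s,(429.5,132),.039)[0])
```

```text
side knob [0.49182004 0.26875277 0.078     ] 171.32267255503896 0.06795782538996321
nose [0.4743 0.2683 0.04  ] 173.41 0.0853
knob [0.4891 0.2664 0.078 ] 173.53 0.0703
barA [0.4823 0.2679 0.042 ] 172.98 0.0772
barB [0.5097 0.2648 0.042 ] 172.73 0.0497
rider [0.461  0.2712 0.021 ] 172.59 0.0988
screw [0.4483 0.2733 0.03  ] 172.39 0.1117
m10 [0.4689 0.248  0.0185] 186.66 0.0907
m20 [0.4683 0.2636 0.0185] 176.76 0.0909
m30 [0.4675 0.2793 0.0185] 167.17 0.0939
side knob [0.49182004 0.26875277 0.078     ] 171.4900575656919 0.06590556447634142
nose [0.4743 0.2683 0.04  ] 173.59 0.0832
knob [0.4891 0.2664 0.078 ] 173.76 0.0683
barA [0.4823 0.2679 0.042 ] 173.17 0.0752
barB [0.5097 0.2648 0.042 ] 173.02 0.0476
rider [0.461  0.2712 0.021 ] 172.73 0.0967
screw [0.4483 0.2733 0.03  ] 172.51 0.1096
m10 [0.4689 0.248  0.0185] 187.13 0.0888
m20 [0.4683 0.2636 0.0185] 177.01 0.0889
m30 [0.4675 0.2793 0.0185] 167.19 0.0918
[0.63491432 0.28283403 0.039     ]
```

Request:
arm_command(steps=[{"travel": [0, 19.9, -9.3], "turn": [0, 0, 0], "hand": 0}, {"travel": [0, 19.9, -9.3], "turn": [0, 0, 0], "hand": 0}, {"travel": [0, 19.9, -9.3], "turn": [0, 0, 0], "hand": 0}, {"travel": [0, 19.9, -9.3], "turn": [0, 0, 0], "hand": 0}, {"travel": [0, 19.9, -9.3], "turn": [0, 0, 0], "hand": 0}, {"travel": [0, 19.9, -9.3], "turn": [0, 0, 0], "hand": 0}, {"travel": [0, 19.9, -9.3], "turn": [0, 0, 0], "hand": 0}, {"travel": [30, 0, 0], "turn": [0, 0, 0], "hand": 0}, {"travel": [30, 0, 0], "turn": [0, 0, 0], "hand": 0}, {"travel": [30, 0, 0], "turn": [0, 0, 0], "hand": 0}, {"travel": [14, 0, 0], "turn": [0, 0, 0], "hand": 0}, {"travel": [0, 0, 0], "turn": [0, 0, 0], "hand": 0}])

```text
time: 9.68
tool_pos: [0.6339, 0.2822, 0.0561]
orientation: [[-0.002, 0.994, -0.113], [-0.001, -0.113, -0.994], [-1.0, -0.002, 0.001]]
ft_force: [0.0, -0.6, 0.2]
opening: 0.0001
```

```bash
python3 shot.py side 6 225 155 375 300 5; python3 shot.py wrist 6
```

```text
(no output)
```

View pics/side6.png

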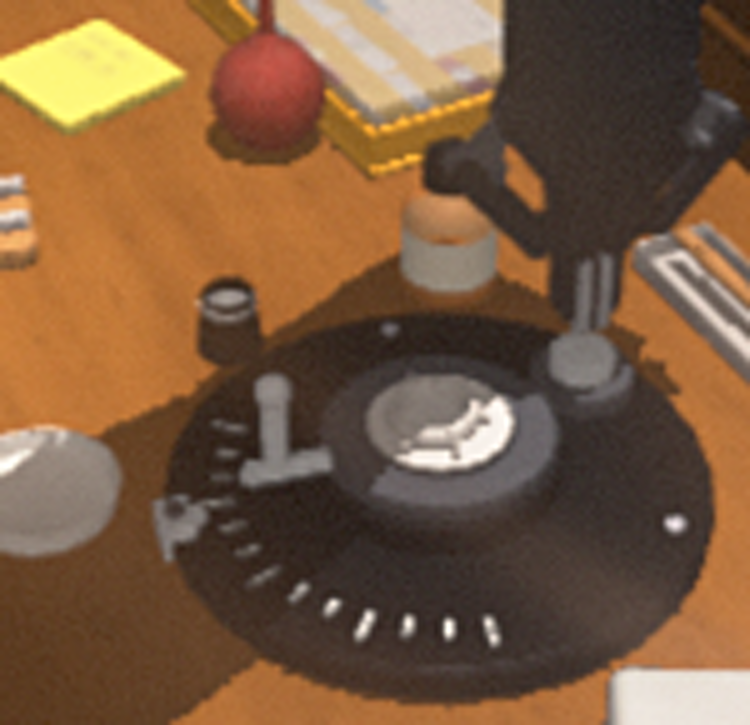

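View pics/wrist6.png

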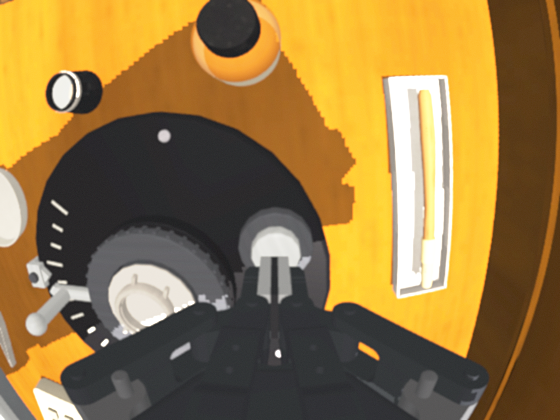

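Request:
arm_command(steps=[{"travel": [6, 2, 0], "turn": [0, 0, 0], "hand": 0}, {"travel": [6, 0, 0], "turn": [0, 0, 0], "hand": 0}, {"travel": [2, 0, 0], "turn": [0, 0, 0], "hand": 0}, {"travel": [2, 0, 0], "turn": [0, 0, 0], "hand": 0}, {"travel": [2, 0, 0], "turn": [0, 0, 0], "hand": 0}, {"travel": [0, 0, 0], "turn": [0, 0, 0], "hand": 0}])

```text
time: 10.52
tool_pos: [0.6367, 0.2825, 0.0394]
orientation: [[0.0, 0.994, -0.113], [0.0, -0.113, -0.994], [-1.0, 0.0, -0.0]]
ft_force: [-0.4, 0.2, 2.3]
opening: -0.0
```

Request:
arm_command(steps=[{"travel": [1.5, 0, 0], "turn": [0, 0, 0], "hand": 0}, {"travel": [1.5, 0, 0], "turn": [0, 0, 0], "hand": 0}, {"travel": [0, 0, 0], "turn": [0, 0, 0], "hand": 0}])

```text
time: 10.9
tool_pos: [0.6368, 0.2825, 0.0364]
orientation: [[0.0, 0.994, -0.113], [0.0, -0.113, -0.994], [-1.0, 0.0, -0.0]]
ft_force: [-0.2, 0.9, 2.6]
opening: 0.0002
```

Request:
arm_command(steps=[{"travel": [1.5, 0, 0], "turn": [0, 0, 0], "hand": 0}, {"travel": [1, 0, 0], "turn": [0, 0, 0], "hand": 0}, {"travel": [0, 0, 0], "turn": [0, 0, 0], "hand": 0}])

```text
time: 11.28
tool_pos: [0.6368, 0.2825, 0.034]
orientation: [[0.0, 0.994, -0.113], [0.0, -0.113, -0.994], [-1.0, 0.0, -0.0]]
ft_force: [-0.9, 0.1, 5.5]
opening: -0.0
```

Force is rising; I'll press on to the hard stop.

Request:
arm_command(steps=[{"travel": [1, 0, 0], "turn": [0, 0, 0], "hand": 0}, {"travel": [0, 0, 0], "turn": [0, 0, 0], "hand": 0}, {"travel": [0, 0, 0], "turn": [0, 0, 0], "hand": 0}])

```text
time: 11.65
tool_pos: [0.6369, 0.2825, 0.0339]
orientation: [[0.001, 0.994, -0.113], [0.0, -0.113, -0.994], [-1.0, 0.001, -0.001]]
ft_force: [-4.5, -1.4, 15.7]
opening: 0.0002
```

```bash
python3 shot.py side 7 225 155 375 300 5; python3 -c "
from plant import env
print(env.get_obs()['ft_force'],env.get_obs()['tool_pos'])"
```

```text
[-5.06082461 -2.23601897 15.71189295] [0.63692665 0.28252081 0.03385766]
```

View pics/side7.png

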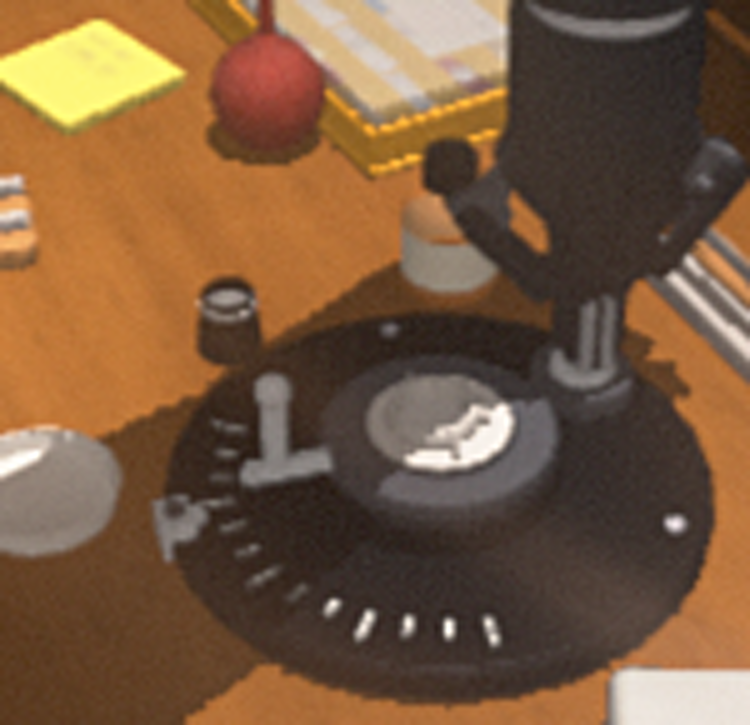

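Request:
arm_command(steps=[{"travel": [-3, 0, 0], "turn": [0, 0, 0], "hand": 0}, {"travel": [-5, 0, 0], "turn": [0, 0, 0], "hand": 0}, {"travel": [-20, 0, 0], "turn": [0, 0, 0], "hand": 0}, {"travel": [-35, 0, 0], "turn": [0, 0, 0], "hand": 0}, {"travel": [-35, 0, 0], "turn": [0, 0, 0], "hand": 0}, {"travel": [-35, 0, 0], "turn": [0, 0, 0], "hand": 0}, {"travel": [0, -30, 30], "turn": [0, 0, 0], "hand": 0}, {"travel": [0, -30, 30], "turn": [0, 0, 0], "hand": 0}, {"travel": [0, -30, 30], "turn": [0, 0, 0], "hand": 0}, {"travel": [0, -20, 20], "turn": [0, 0, 0], "hand": 0}, {"travel": [0, 0, 0], "turn": [0, 0, 0], "hand": 0}, {"travel": [0, 0, 0], "turn": [0, 0, 0], "hand": 0}])

```text
time: 13.2
tool_pos: [0.5155, 0.1858, 0.1659]
orientation: [[0.0, 0.994, -0.113], [0.0, -0.113, -0.994], [-1.0, 0.0, -0.0]]
ft_force: [-0.5, 0.1, -0.1]
opening: 0.0001
```

```bash
python3 shot.py side 8; python3 shot.py wrist 8
```

```text
(no output)
```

View pics/side8.png

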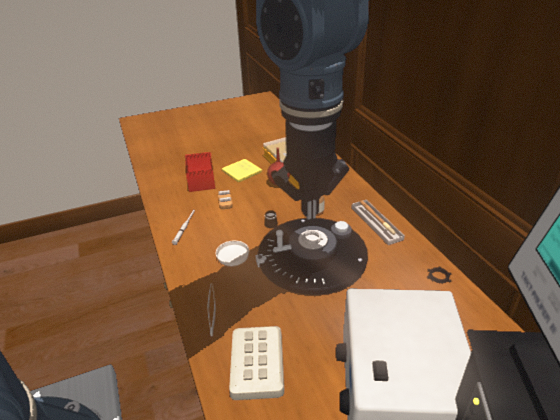

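View pics/wrist8.png

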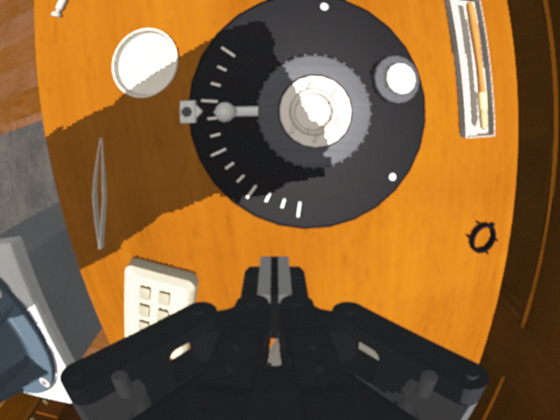

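Run:
```python
import pickle
from h import *
s=pickle.load(open("wrist8.pkl","rb")); c=np.array([.558,.2587])
for n,p,z in (("knob",(226,112),.078),("rider",(203,111.5),.021),("screw",(189,111.5),.03),("button",(401,78.5),.039)):
    w=wray(s,p,z)[0]; print(n,w.round(4),np.degrees(ang(w,c)).round(2),np.linalg.norm(w[:2]-c).round(4))
from plant import env
env.job_done(); print(env.get_obs()["time"])
```

```text
knob [0.4902 0.2663 0.078 ] 173.59 0.0682
rider [0.4614 0.2705 0.021 ] 173.05 0.0973
screw [0.451  0.2723 0.03  ] 172.76 0.1078
button [0.6352 0.2827 0.039 ] 17.3 0.0808
the job is handed in; nothing more can be done
the job is handed in; nothing more can be done
```

I pushed the lever round about 80° with the closed fingertips until its nose pointed at the rider, then pressed the lamp button to its stop and let it go. The job was handed in at about 13.3 s. It reports no verdict, so the results below come from my own checks.

- **Lever:** after the button press, the last wrist view put the knob at 173.6° and the rider at 172.8–173.1°. That is under 1° apart, against a tolerance of about 3.4°. One side-camera reading, taken before the button press, disagreed. It put the knob at 171.4°, still within tolerance of the rider at about 172.6°.
- **Button:** with the fingers pressing, it reached a hard stop about 6 mm below its resting height, at about 16 N. In the last pictures it is up again.
- **Everything else:** the rider, watch case and other loose things look where they were at the start, judged by eye rather than measured. The arm was clear of the counter at hand-in, with no notable force on the tool.
- **Lever force:** I only saw wrist forces of about 2 N at the ends of moves while pushing the lever. I had no direct reading of the contact force on the ring during the push.

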